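Feed a block along the sanding fence with the push stick

TASK

Pick up the push stick by its upright handle and, touching the dark wooden block with nothing but the stick, press the block up against the fence rail at the infeed end and feed it along the rail over the abrasive strip until it is firmly against the end stop. Keep it lightly but positively pressed against the rail (about 6 N) the whole way and flat on the bed, without forcing it against rail or stop. Leave the block there, stand the stick back where you found it, and leave the other things alone.

Things in the scene. Friction and masses are not known exactly. Their poses are not given: they have to be found in the camera images.
- jig: plywood bed of the sanding jig, 150 x 300 mm, 12 mm thick (top 12 mm above its origin), fixed to the bench. Origin on the bench; the bed reaches from -60 to +90 mm in its x and +-150 mm in its y. The feed runs along its -y; the fence is along its +x side; a grey abrasive strip lies flush in the bed
- fence: fence on the jig's +x side: aluminium angle carrying a pale wooden rail 230 mm long (along y), 14 mm thick, top 31 mm above the bed, face to -x. Origin: NOMINAL rail face (jig x = 35 mm), mid-length, on the bed. The rail was set by hand: its real face is up to 10 mm before or behind this origin and up to 0.04 rad skewed about z; the readings do not show it, it is found by touch
- fence_back (a point): middle of the aluminium back, 18 mm above the bed and 50 mm behind (+x of) the nominal rail face, axes of the fence. The rail is backed by springs: pressed to +x it gives about 1 mm per 4 N, 8 mm at most, and springs back; its hand setting does not change
- stop: fixed wooden end stop on the bed, 85 x 16 mm, 26 mm high; the origin is at the middle of its stop face, on the bed's top (jig y = -130 mm); the face looks to +y of the jig, against the feed
- block: dark hardwood mounting block, 50 (x) x 80 (y) x 36 mm high, about 0.3 kg, lying loose on the bed near its +y end, 3 to 50 mm off the rail and up to 0.15 rad askew; origin in the middle of its underside. Its axes are near the jig's: the long side goes along the rail. Bed friction alone resists with about 1 to 4 N
- block_mid (a point): centre of the block, 18 mm above its underside; its axes are the block's
- stick: push stick, 0.14 kg: flat plywood bar 120 mm long (along x), 36 mm wide, 18 mm thick, standing flat on the bench; origin on the underside in the middle of its front (heel) face; x points forward from the heel. A lip 10 mm thick, 18 mm high, part of the bar, runs 35 mm further forward on its right side (y from -18 to -8 mm)
- stick_notch (a point): inner corner where the stick's heel face and lip meet (stick x = 0, y = -8 mm, 9 mm above its underside), axes of the stick. This L-shaped notch takes the block's rear corner away from the rail, heel on the rear end, lip along the outer side, when the stick's x points along the feed (-y of the jig)
- stick_grip (a point): middle of the stick's upright wooden handle (38 mm along x, 22 mm across in y, from 18 to 80 mm above the stick's underside): 60 mm behind the heel face and 52 mm above the underside; axes are the stick's
- strip_short: short dark brown terminal strip, 22 x 42 x 16 mm, loose bystander; origin under its centre
- tape_roll: small black tape roll, 58 mm across, 19 mm high, loose bystander; origin under its centre
- bobbin: porcelain bobbin insulator, 34 mm across, 38 mm high, loose bystander; origin under its centre

How it is judged:
By the outcome, as a careful person would: the job done as asked, in the order asked, and still so for the second after the job is handed in, with the robot touching nothing.
It also fails if it takes over 72 s, if anything falls off the work surface, if the arm or the gripper's body presses on something with over 40 N, if the wrist force passes 120 N, or if a joint passes its speed limit or range.

ROBOT

A 6-joint arm with a two-finger parallel gripper is mounted at the origin on a cart in front of the work surface, level with it; the furniture and walls round the work are solid. World frame = base frame: x ahead of the robot, y to its left, z up, the work surface at z = 0. Lengths are in m, angles in rad, forces in N, time in s.
With the tool pointing down it reaches from about 0.225 to 0.875 m from the base axis. Payload 3.4 kg.
Tool frame: the origin (TCP) lies at the very end of the fingers, on their centre line; the grasp point (between the pads) lies 19 mm behind it (manip.pinch_z is the distance from the TCP to the grasp point, in m); z points along the fingers, y is the line along which they close (so a half turn about z gives the same grasp; the last joint's range is limited). The gripper opens to 85 mm and grips with 20 to 120 N. Pads are 22 mm wide; open, the fingers measure 114 mm over their backs; the gripper's body (76 mm by 85 mm) begins 54 mm behind the grasp point. The pads swing forward as they close: fully open they stand 13 mm farther back than shut.
Start: joints at [-1.223, 0.276, 1.505, -0, 1.361, -0.121], TCP at [0.26, -0.513, 0.231] pointing down, gripper open.
Joint ranges: [-2.89, 2.89], [-0.75, 2.08], [0.22, 2.7], [-1.18, 4.32], [0.11, 2.71], [-2.7, 2.7]. Speed limits (rad/s): [2.57, 2.57, 3.14, 3.14, 3.14, 3.14].

INTERFACE

Orientations are given as a unit quaternion [w, x, y, z].
In Python, from rig import manip gives the robot as it stands. The module is installed in compiled form; this text tells all that it offers.
- The arm moves only by the shell command python3 -m jog 'ROWS' [FORCE]. ROWS is JSON, a list of rows, each an object of numbers: "dx", "dy", "dz": the shift along the tool's x, y, z each as a share of 25 cm, from -1 to 1; "ax", "ay", "az": the turn, a rotation vector about the tool's x, y, z each as a share of 90 degrees, from -1 to 1; "grip": the opening, from -1 (shut) to 1 (fully open), so that 0 is half open. A call has 1 to 5 rows; each row is the pose to reach, as a shift and turn from the pose commanded when the call began, along the tool's axes at that moment; what a row does not reach only later rows make up. A row lasts 1/12 s, in which the tool goes at most 41.7 mm and 7.16 degrees, less where a joint would pass 70% of its speed; a pose out of reach is approached as far as the arm can. A call with a number of a shift or a turn outside -1 to 1 is refused whole. A call with a gripper value outside its range is refused whole. The fingers move at their own pace and stop on an object; FORCE is the grip in N (left out, the last holds). Time passes only in rows, so rows that repeat a pose let the fingers close. It gives the time, the measured TCP pose, the force, the opening and the grip force at its end, in the units of the state.
- manip.get_state(): the state, without advancing time (a new reading comes with each control period).
- manip.get_image(name): name is "scene" or "top" or "wrist"; returns a dict with "img" (400x640x3 uint8, red, green, blue), "mtx" (3x3 intrinsics, pixels), "world_to_cam" (4x4, takes a point from world to camera coordinates); the wrist camera has in their place "T_tool_cam" (4x4, takes a point from camera to tool coordinates, whose origin is the TCP and whose axes are the flange's). Camera axes: x right, y down, z forward; pixel columns grow to the right and rows downward; lengths in m; the calibration is good to about 2 mm. The wrist camera is an equidistant fisheye: a pixel r from the principal point sees the ray r / f radians off the axis. A picture is of the moment at which its call begins: read the wrist's pose just before it. There is no depth.
- manip.sign_off(): hands the job in; it is judged then, once.
The state is a dict: "clock": time; "qpos": joint angles; "qd": joint speeds; "effort": joint torques, N m; "position": TCP position; "ee_rot": TCP orientation; "contact_force": force on the tool from outside, world axes, zero at the start; "moment": the same for the moment, N m; "width": finger opening in m; "gripper_force": force on a finger pad.
Only numpy, scipy, OpenCV 4.12 (cv2) and the standard library are available. Lean on these libraries where they do the work, as an engineer would, in place of code of your own. Each camera call takes 0.05 s, during which the arm holds its last target. There are 200 camera calls.

## Working session

There is one attempt and no reset: what is moved stays moved. The work goes in short steps, Python scripts to look and compute and a shell command to move; the robot and the scene stay as the last step left them, time stands still between calls to the robot, and variables do not carry over. Pictures are saved under pics/ and viewed, at most 10 in all, crops included, and the job is handed in when it is done.

```bash
mkdir -p pics; python3 - <<'E'
from rig import manip
import cv2,numpy as np
s=manip.get_state();print(s)
for n in("scene","top"):
    d=manip.get_image(n);cv2.imwrite(f"pics/{n}.png",d["img"][...,::-1]);np.savez(f"{n}.npz",**d)
    print(n,d["mtx"].tolist(),np.round(d["world_to_cam"],4).tolist())
E
```

```text
{'clock': 0.0, 'qpos': array([-1.22299045e+00,  2.76596333e-01,  1.50610358e+00, -1.03803212e-05,
        1.36068184e+00, -1.20958000e-01]), 'qd': array([-0.00027662, -0.00057507, -0.00088649, -0.00052492,  0.0014689 ,
       -0.00066362]), 'effort': array([ 1.63831195e-03, -4.16775334e+01, -2.45806754e+01, -8.74910393e-05,
        1.09610838e-02, -2.66403987e-06]), 'position': array([ 0.2596149 , -0.51248591,  0.23045071]), 'ee_rot': array([-8.88227424e-04,  9.72657425e-01,  2.32242834e-01, -1.06288387e-04]), 'contact_force': array([ 0.6681457 ,  0.89144896, -0.19814492]), 'moment': array([-0.02539603,  0.00518121, -0.03423328]), 'gripper_force': 0.0, 'width': 0.08541291848696676}
scene [[453.6672435569133, 0.0, 319.92142739836], [0.0, 453.6672435569133, 190.43866822312123], [0.0, 0.0, 1.0]] [[0.6584, -0.7525, 0.0191, -0.4391], [-0.2799, -0.2683, -0.9218, 0.2107], [0.6987, 0.6015, -0.3873, 1.0053], [0.0, 0.0, 0.0, 1.0]]
top [[509.74339597619013, 0.0, 320.70432843045614], [0.0, 509.74339597619013, 185.67428904779484], [0.0, 0.0, 1.0]] [[-0.1001, -0.995, -0.005, -0.0585], [-0.9659, 0.0984, -0.2396, 0.578], [0.2389, -0.0191, -0.9709, 1.113], [0.0, 0.0, 0.0, 1.0]]
```

View pics/top.png

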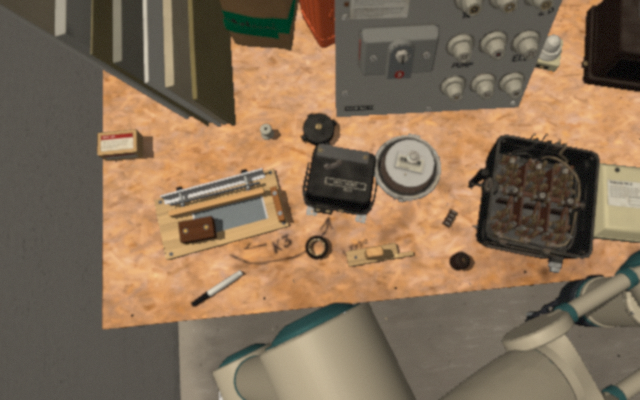

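View pics/scene.png

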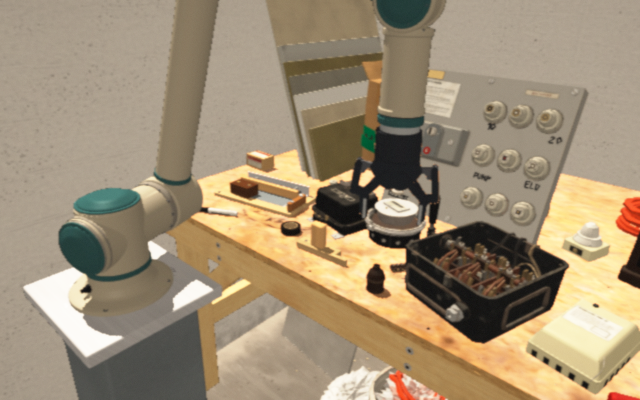

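The top view shows the jig at about (222,213), with the block at (197,229), the stop at (280,208) and the fence above. The stick is at (378,253) and the tape roll at (317,246). Next I'll enlarge a crop for exact pixels.

```bash
python3 - <<'E'
import cv2
i=cv2.imread("pics/top.png");
a=cv2.resize(i[160:280,140:300],None,fx=5,fy=5,interpolation=2)[:600]
cv2.imwrite("pics/c1.png",a)
cv2.imwrite("pics/c2.png",cv2.resize(i[225:275,330:430],None,fx=8,fy=8,interpolation=2))
E
```

```text
(no output)
```

View pics/c1.png

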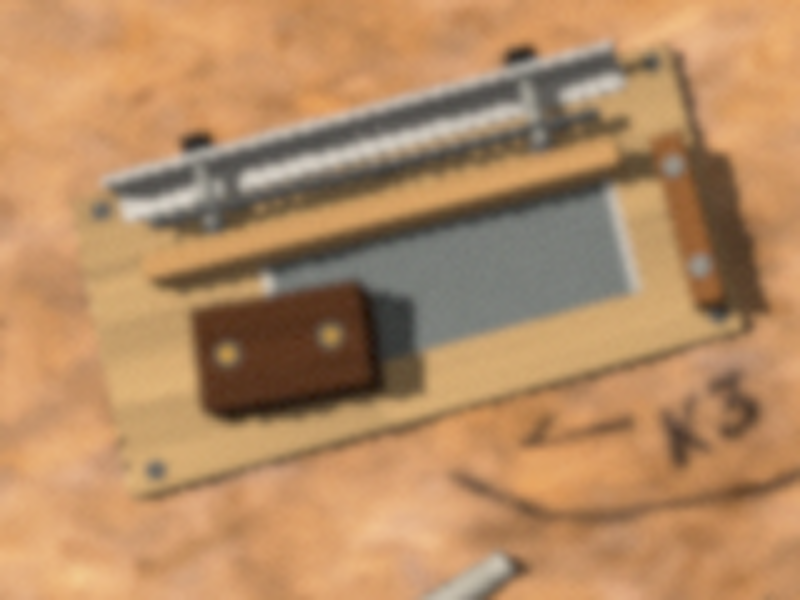

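View pics/c2.png

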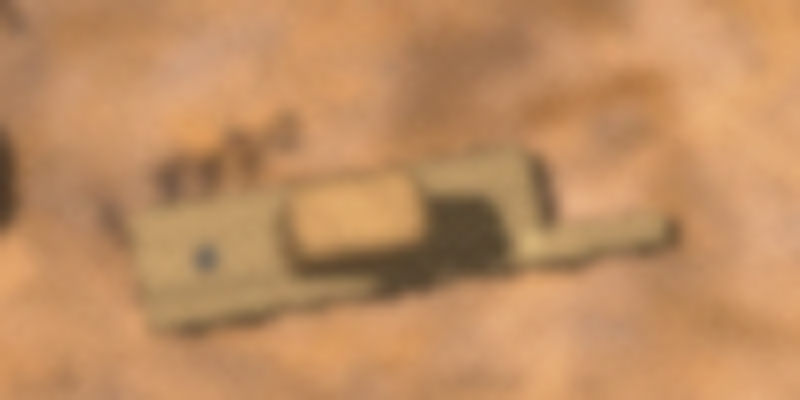

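c1 (5x crop) gives bed corners at (135,495), (745,325), (675,48) and (78,200). The block's screws are at (227,353) and (330,335), and the stop face runs from (655,140) to (700,305). In c2 (8x crop), the stick's back end is at (130,212)/(155,330), its heel at (530,150), and the handle top is centred at about (356,215).

```bash
cat > h.py <<'E'
import numpy as np,cv2
def ray(n,u,v,z):
    d=np.load(n+".npz");K=d["mtx"];T=d["world_to_cam"];R=T[:3,:3];c=-R.T@T[:3,3]
    r=R.T@np.linalg.inv(K)@[u,v,1];return (c+r*(z-c[2])/r[2])[:2]
E
python3 - <<'E'
from h import *
c1=lambda x,y,z:ray("top",140+x/5,160+y/5,z)
c2=lambda x,y,z:ray("top",330+x/8,225+y/8,z)
bed=np.array([c1(*p,.012) for p in[(78,200),(135,495),(745,325),(675,48)]]) # jig local (90,150),(-60,150),(-60,-150),(90,-150)
loc=np.array([(90,150),(-60,150),(-60,-150),(90,-150)])/1e3
def fit(loc,w):
    l=loc-loc.mean(0);q=w-w.mean(0)
    a=np.arctan2((l[:,0]*q[:,1]-l[:,1]*q[:,0]).sum(),(l*q).sum())
    R=np.array([[np.cos(a),-np.sin(a)],[np.sin(a),np.cos(a)]]);o=w.mean(0)-R@loc.mean(0)
    return a,o,np.round((o+loc@R.T-w)*1e3,1)
a,o,e=fit(loc,bed);print("jig",a,o,e.tolist())
R=np.array([[np.cos(a),-np.sin(a)],[np.sin(a),np.cos(a)]])
J=lambda p:np.round((p-o)@R*1e3,1)
print("block",*[J(c1(*p,.048)) for p in[(193,310),(360,285),(210,410),(378,380),(227,353),(330,335)]])
print("rail top edge",*[J(c1(*p,.043)) for p in[(155,280),(615,165),(145,258),(610,143)]])
print("stop",*[J(c1(*p,.038)) for p in[(655,140),(700,305)]])
st=[(130,212),(155,330),(530,150)];w=np.array([c2(*p,.018) for p in st])
A,O,E=fit(np.array([(-120,18),(-120,-18),(0,18)])/1e3,w);print("stick",A,O,E.tolist())
h=np.array([c2(*p,.08) for p in[(288,185),(412,170),(425,245),(300,262)]]);print("handle top",h.tolist(),h.mean(0))
for p in[(317,246),(460,261),(450,217),(265,130)]:print(p,ray("top",*p,.01),J(ray("top",*p,.01)))
E
```

```text
jig 0.16498028579216995 [0.52561135 0.12336751] [[1.3, 1.6], [-1.2, 0.5], [-3.7, -2.1], [3.6, -0.0]]
block [12. 97.] [ 3.1 19.4] [-35.9  98.7] [-42.7  20.9] [-12.   85.8] [-16.3  37.9]
rail top edge [ 31.9 112.6] [  28.9 -108.7] [ 43.5 115.1] [  39.9 -109. ]
stop [  37.  -129.7] [ -45.9 -131. ]
stick -1.5179387301287397 [ 0.4060368  -0.28231883] [[0.3, -0.3], [-0.7, 1.2], [0.4, -0.8]]
handle top [[0.413627356042615, -0.20242049816979518], [0.4142985019044279, -0.23736818010174657], [0.3932319516332869, -0.2382797553428164], [0.39205791560021686, -0.20314141732543473]] [ 0.40330393 -0.22030246]
(317, 246) [ 0.43815669 -0.09405963] [-122.  -200.1]
(460, 261) [ 0.36908823 -0.42542778] [-244.5 -515.6]
(450, 217) [ 0.47535573 -0.41890978] [-138.6 -526.7]
(265, 130) [0.74149047 0.00719951] [ 193.9 -150. ]
```

```bash
cat >> h.py <<'E'
def go(x,y,z,yaw):
    "shares for a tool-down target, tool x at world yaw"
    from rig import manip
    from scipy.spatial.transform import Rotation as Ro
    s=manip.get_state();q=s["ee_rot"];R=Ro.from_quat(q[[1,2,3,0]])
    d=R.inv().apply(np.array([x,y,z])-s["position"])/.25
    G=Ro.from_matrix(np.array([[np.cos(yaw),np.sin(yaw),0],[np.sin(yaw),-np.cos(yaw),0],[0,0,-1]]))
    a=(R.inv()*G).as_rotvec()/(np.pi/2)
    print("clk",round(s["clock"],2),"d",np.round(d,4),"a",np.round(a,4))
E
python3 -c "
from h import *;go(.401,-.222,.15,1.624)"
```

```text
clk 0.1 d [ 1.0295 -0.7807  0.3235] a [-9.000e-04 -7.000e-04 -7.354e-01]
```

```bash
python3 -m jog '[{"dx":1,"dy":-0.78,"dz":0.32,"az":-0.735,"grip":0.2},{"dx":1,"dy":-0.78,"dz":0.32,"az":-0.735,"grip":0.2},{"dx":1,"dy":-0.78,"dz":0.32,"az":-0.735,"grip":0.2},{"dx":1,"dy":-0.78,"dz":0.32,"az":-0.735,"grip":0.2},{"dx":1,"dy":-0.78,"dz":0.32,"az":-0.735,"grip":0.2}]' 40; python3 -c "
from h import *;go(.401,-.222,.15,1.624)"
```

```text
clk 0.1 d [ 1.0295 -0.7807  0.3235] a [-9.000e-04 -7.000e-04 -7.354e-01]schema error: expected keys dx, dy, dz, ax, ay, az, grip
```

```bash
python3 -m jog '[{"dx":1,"dy":-0.78,"dz":0.32,"ax":0,"ay":0,"az":-0.735,"grip":0.2},{"dx":1,"dy":-0.78,"dz":0.32,"ax":0,"ay":0,"az":-0.735,"grip":0.2},{"dx":1,"dy":-0.78,"dz":0.32,"ax":0,"ay":0,"az":-0.735,"grip":0.2},{"dx":1,"dy":-0.78,"dz":0.32,"ax":0,"ay":0,"az":-0.735,"grip":0.2},{"dx":1,"dy":-0.78,"dz":0.32,"ax":0,"ay":0,"az":-0.735,"grip":0.2}]' 40; python3 -c "
from h import *;go(.401,-.222,.15,1.624)"
```

```text
clock: 0.52
position: [0.3459, -0.3283, 0.1796]
ee_rot: [-0.0, 0.853, 0.522, 0.0]
contact_force: [-0.1, -0.0, -0.8]
width: 0.0509
gripper_force: 0.0
clk 0.52 d [0.4788 0.0032 0.1184] a [-2.000e-04 -3.000e-04 -3.342e-01]
```

```bash
python3 -m jog '[{"dx":0.48,"dy":0.0,"dz":0.12,"ax":0,"ay":0,"az":-0.335,"grip":0.2},{"dx":0.48,"dy":0.0,"dz":0.12,"ax":0,"ay":0,"az":-0.335,"grip":0.2},{"dx":0.48,"dy":0.0,"dz":0.12,"ax":0,"ay":0,"az":-0.335,"grip":0.2},{"dx":0.48,"dy":0.0,"dz":0.12,"ax":0,"ay":0,"az":-0.335,"grip":0.2},{"dx":0.48,"dy":0.0,"dz":0.12,"ax":0,"ay":0,"az":-0.335,"grip":0.2}]'; python3 - <<'E'
from h import *
from rig import manip
go(.401,-.222,.15,1.624)
d=manip.get_image("wrist");s=manip.get_state()
np.savez("wrist1.npz",pos=s["position"],rot=s["ee_rot"],**d);print(d["mtx"].tolist(),d["T_tool_cam"].tolist())
cv2.imwrite("pics/w1.png",d["img"][...,::-1])
E
```

```text
clock: 0.93
position: [0.401, -0.2206, 0.1494]
ee_rot: [-0.001, 0.686, 0.728, -0.0]
contact_force: [0.7, -1.1, -0.0]
width: 0.051
gripper_force: 0.0
clk 0.93 d [-0.0058 -0.0002 -0.0025] a [-0.0011 -0.0011  0.0036]
[[309.70691628693146, 0.0, 315.48550439095044], [0.0, 309.70691628693146, 194.86911105331635], [0.0, 0.0, 1.0]] [[-0.0019114234212965302, -0.955876212654921, -0.29376353167298913, 0.0740712479780076], [0.9999981630126805, -0.0018690781341177299, -0.0004248743243545422, -0.0008099429350865717], [-0.00014293973363285108, -0.2937638041478414, 0.9558780293221618, -0.14289504779643514], [0.0, 0.0, 0.0, 1.0]]
```

View pics/w1.png

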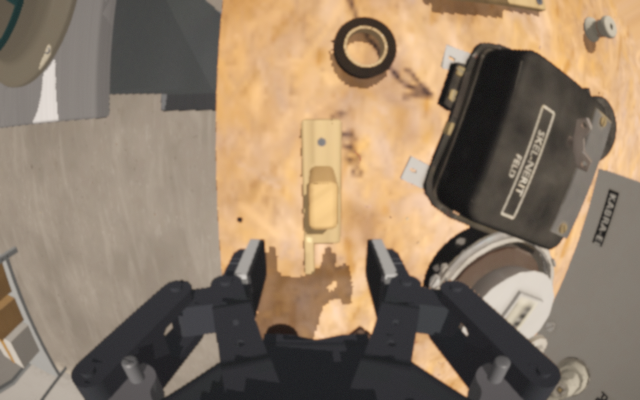

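The wrist view shows the handle top at (310–336, 182–230), the bar's back end from (302,120) to (340,121), and the heel at (341,243). I'll convert these to positions.

```bash
cat >> h.py <<'E'
def wray(f,u,v,z):
    from scipy.spatial.transform import Rotation as Ro
    d=np.load(f);K=d["mtx"];T=d["T_tool_cam"];R=Ro.from_quat(d["rot"][[1,2,3,0]]).as_matrix()
    p=np.array([u-K[0,2],v-K[1,2]]);r=np.hypot(*p);t=r/K[0,0]
    w=R@T[:3,:3]@np.r_[p/r*np.sin(t),np.cos(t)];c=d["pos"]+R@T[:3,3]
    return (c+w*(z-c[2])/w[2])[:2]
E
python3 - <<'E'
from h import *
f="wrist1.npz"
h=np.array([wray(f,*p,.08) for p in[(310,182),(335,182),(336,230),(309,229)]]);print(h.round(4).tolist(),h.mean(0))
b=np.array([wray(f,*p,.018) for p in[(302,120),(340,121),(341,243),(303,242)]]);print(b.round(4).tolist(),b.mean(0))
go(*h.mean(0),.032,1.624)
E
```

```text
[[0.3951, -0.2037], [0.4129, -0.2028], [0.4163, -0.2397], [0.3961, -0.2399]] [ 0.40510319 -0.22153598]
[[0.385, -0.1638], [0.4184, -0.1629], [0.4282, -0.2802], [0.3908, -0.281]] [ 0.40559854 -0.22197056]
clk 0.98 d [-3.000e-04  1.700e-02  4.709e-01] a [-0.0007 -0.0006  0.0012]
```

```bash
python3 -m jog '[{"dx":0,"dy":0.017,"dz":0.12,"ax":0,"ay":0,"az":-0.004,"grip":0.2},{"dx":0,"dy":0.017,"dz":0.24,"ax":0,"ay":0,"az":-0.004,"grip":0.2},{"dx":0,"dy":0.017,"dz":0.36,"ax":0,"ay":0,"az":-0.004,"grip":0.2},{"dx":0,"dy":0.017,"dz":0.47,"ax":0,"ay":0,"az":-0.004,"grip":0.2},{"dx":0,"dy":0.017,"dz":0.47,"ax":0,"ay":0,"az":-0.004,"grip":0.2}]'
python3 -m jog '[{"dx":0,"dy":0,"dz":0,"ax":0,"ay":0,"az":0,"grip":-0.7},{"dx":0,"dy":0,"dz":0,"ax":0,"ay":0,"az":0,"grip":-1},{"dx":0,"dy":0,"dz":0,"ax":0,"ay":0,"az":0,"grip":-1},{"dx":0,"dy":0,"dz":0,"ax":0,"ay":0,"az":0,"grip":-1},{"dx":0,"dy":0,"dz":0,"ax":0,"ay":0,"az":0,"grip":-1}]' 60
```

```text
clock: 1.4
position: [0.4016, -0.2212, 0.0287]
ee_rot: [-0.005, 0.688, 0.726, -0.001]
contact_force: [-0.1, 0.4, 0.1]
width: 0.0516
gripper_force: 0.0
clock: 1.82
position: [0.4061, -0.2242, 0.0343]
ee_rot: [0.002, 0.687, 0.726, 0.0]
contact_force: [0.3, 0.1, 4.6]
width: 0.0217
gripper_force: 59.5
```

```bash
python3 -m jog '[{"dx":0,"dy":0,"dz":0,"ax":0,"ay":0,"az":0,"grip":-1},{"dx":0,"dy":0,"dz":0,"ax":0,"ay":0,"az":0,"grip":-1},{"dx":0,"dy":0,"dz":0,"ax":0,"ay":0,"az":0,"grip":-1}]'; python3 - <<'E'
from h import *
from rig import manip
from scipy.spatial.transform import Rotation as Ro
s=manip.get_state();print(s["position"],Ro.from_quat(s["ee_rot"][[1,2,3,0]]).as_matrix()[:,0],s["contact_force"])
x=Ro.from_quat(s["ee_rot"][[1,2,3,0]]).as_matrix()[:,0]; print(np.arctan2(x[1],x[0]))
E
```

```text
clock: 2.07
position: [0.4061, -0.2242, 0.0343]
ee_rot: [0.002, 0.687, 0.726, 0.0]
contact_force: [-1.2, -0.2, 7.0]
width: 0.0213
gripper_force: 59.9
[ 0.406105   -0.22423641  0.03429753] [-0.05545766  0.99845828 -0.00234567] [-1.17414868 -0.24976035  6.95602959]
1.626282607155664
```

```bash
cat >> h.py <<'E'
JA=.165;JO=np.array([.5256,.1234]);JR=np.array([[np.cos(JA),-np.sin(JA)],[np.sin(JA),np.cos(JA)]])
def jig(x,y): return JO+JR@np.array([x,y])/1e3
def st():
    from rig import manip
    s=manip.get_state();from_=(s["position"][:2]-JO)@JR*1e3
    print("TCPjig",from_.round(1),"z",round(s["position"][2]*1e3,1),"Fjig",(s["contact_force"][:2]@JR).round(1),"Fz",round(s["contact_force"][2],1),"M",s["moment"].round(2),"w",round(s["width"]*1e3,1))
E
python3 -m jog '[{"dx":0,"dy":0,"dz":-0.1,"ax":0,"ay":0,"az":0,"grip":-1},{"dx":0,"dy":0,"dz":-0.22,"ax":0,"ay":0,"az":0,"grip":-1},{"dx":0,"dy":0,"dz":-0.34,"ax":0,"ay":0,"az":0,"grip":-1},{"dx":0,"dy":0,"dz":-0.4,"ax":0,"ay":0,"az":0,"grip":-1},{"dx":0,"dy":0,"dz":-0.4,"ax":0,"ay":0,"az":0,"grip":-1}]'
python3 -c "
from h import *
go(*jig(-41,166.6),.13,1.721);st()"
```

```text
clock: 2.48
position: [0.4073, -0.2249, 0.1366]
ee_rot: [0.004, 0.687, 0.726, 0.0]
contact_force: [0.9, -0.6, -1.6]
width: 0.0213
gripper_force: 59.1
clk 2.48 d [2.0095 0.3141 0.017 ] a [ 0.004   0.0038 -0.0602]
TCPjig [-173.9 -324.2] z 136.6 Fjig [ 0.8 -0.7] Fz -1.6 M [ 0.04 -0.03 -0.  ] w 21.3
```

```bash
python3 -m jog '[{"dx":0.83,"dy":0.13,"dz":0,"ax":0,"ay":0,"az":-0.03,"grip":-1},{"dx":0.83,"dy":0.13,"dz":0,"ax":0,"ay":0,"az":-0.03,"grip":-1},{"dx":0.83,"dy":0.13,"dz":0,"ax":0,"ay":0,"az":-0.03,"grip":-1},{"dx":0.83,"dy":0.13,"dz":0,"ax":0,"ay":0,"az":-0.03,"grip":-1},{"dx":0.83,"dy":0.13,"dz":0,"ax":0,"ay":0,"az":-0.03,"grip":-1}]'
python3 -m jog '[{"dx":0.83,"dy":0.15,"dz":0,"ax":0,"ay":0,"az":-0.03,"grip":-1},{"dx":0.83,"dy":0.15,"dz":0,"ax":0,"ay":0,"az":-0.03,"grip":-1},{"dx":0.83,"dy":0.15,"dz":0,"ax":0,"ay":0,"az":-0.03,"grip":-1},{"dx":0.83,"dy":0.15,"dz":0,"ax":0,"ay":0,"az":-0.03,"grip":-1},{"dx":0.83,"dy":0.15,"dz":0,"ax":0,"ay":0,"az":-0.03,"grip":-1}]'
python3 -c "
from h import *
go(*jig(-41,166.6),.13,1.721);st()"
```

```text
clock: 2.9
position: [0.4246, -0.0142, 0.1317]
ee_rot: [-0.001, 0.67, 0.742, -0.0]
contact_force: [1.4, 0.3, -1.3]
width: 0.0214
gripper_force: 59.1
clock: 3.32
position: [0.4403, 0.1935, 0.1315]
ee_rot: [-0.001, 0.652, 0.758, -0.001]
contact_force: [0.8, -0.5, -1.9]
width: 0.0212
gripper_force: 59.0
clk 3.32 d [0.3355 0.1215 0.0057] a [-0.0013  0.0003 -0.    ]
TCPjig [-72.6  83.2] z 131.5 Fjig [ 0.7 -0.6] Fz -1.9 M [ 0.01 -0.05 -0.  ] w 21.2
```

```bash
python3 -m jog '[{"dx":0.15,"dy":0.06,"dz":0,"ax":0,"ay":0,"az":0,"grip":-1},{"dx":0.3,"dy":0.12,"dz":0,"ax":0,"ay":0,"az":0,"grip":-1},{"dx":0.335,"dy":0.12,"dz":0,"ax":0,"ay":0,"az":0,"grip":-1},{"dx":0.335,"dy":0.12,"dz":0,"ax":0,"ay":0,"az":0,"grip":-1},{"dx":0.335,"dy":0.12,"dz":0,"ax":0,"ay":0,"az":0,"grip":-1}]'
python3 - <<'E'
from h import *
from rig import manip
go(*jig(-41,166.6),.13,1.721);st()
s=manip.get_state();d=manip.get_image("wrist")
np.savez("wrist2.npz",pos=s["position"],rot=s["ee_rot"],**d)
cv2.imwrite("pics/w2.png",cv2.resize(d["img"][90:300,180:460,::-1],None,fx=2.8,fy=2.8,interpolation=2))
E
```

```text
clock: 3.73
position: [0.4574, 0.2784, 0.1313]
ee_rot: [-0.0, 0.652, 0.759, -0.002]
contact_force: [-0.1, -1.0, -0.9]
width: 0.021
gripper_force: 59.1
clk 3.73 d [0.0101 0.003  0.005 ] a [-0.0022  0.0012  0.0008]
TCPjig [-41.8 164.1] z 131.3 Fjig [-0.3 -0.9] Fz -0.9 M [-0.09  0.04  0.01] w 21.0
```

View pics/w2.png

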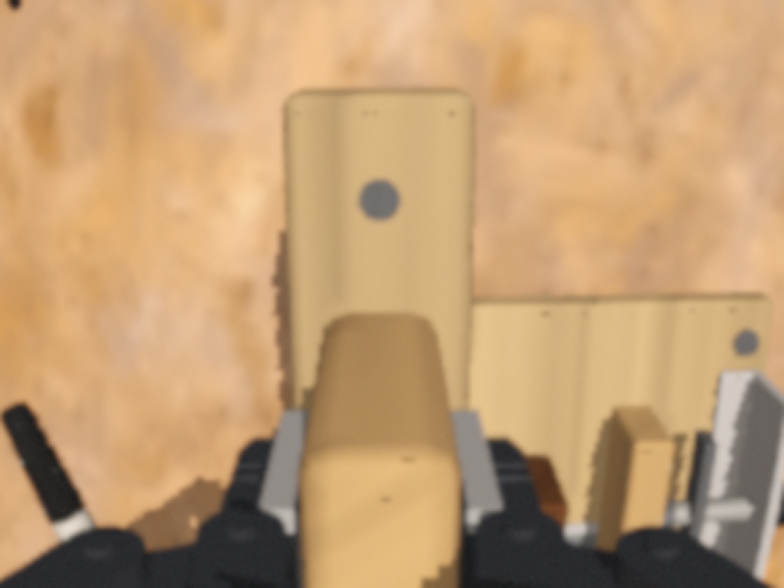

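The wrist crop shows the stick square in the grip, with its back end at crop (285–470, 95). The bed's rear corner is at (768,297) and the pen is at lower left, (20,410) to (75,525). The block is just visible at (545,480), and the rail end at (635,410).

```bash
python3 - <<'E'
from h import *
f="wrist2.npz"
J=lambda w:((w-JO)@JR*1e3).round(1)
c=lambda x,y,z:J(wray(f,180+x/2.8,90+y/2.8,z))
print("bar back",c(285,93,.115),c(470,93,.115),"hole",c(379,200,.115))
print("bed",c(475,300,.012),c(768,297,.012))
print("pen",c(15,410,.005),c(75,525,.01)); print("rail end near",c(615,408,.043),c(655,408,.043))
for p in[(243,272),(195,303)]:print(J(ray("top",*p,.007)))
E
```

```text
bar back [-59.1 228. ] [-25.3 227.5] hole [-42.3 207.6]
bed [-12.9 154.9] [ 88.5 154.4]
pen [-176.8  112.8] [-158.7   67.8]
rail end near [ 27.1 130.1] [ 39.9 129.6]
[-134.9  -16.3]
[-175.   107.4]
```

```bash
python3 -m jog '[{"dx":0.02,"dy":0.003,"dz":0.1,"ax":0,"ay":0,"az":0,"grip":-1},{"dx":0.02,"dy":0.003,"dz":0.2,"ax":0,"ay":0,"az":0,"grip":-1},{"dx":0.02,"dy":0.003,"dz":0.28,"ax":0,"ay":0,"az":0,"grip":-1},{"dx":0.02,"dy":0.003,"dz":0.315,"ax":0,"ay":0,"az":0,"grip":-1},{"dx":0.02,"dy":0.003,"dz":0.315,"ax":0,"ay":0,"az":0,"grip":-1}]'
python3 -c "
from h import *
go(*jig(-41,170),.048,1.721);st()"
python3 - <<'E'
from rig import manip
import cv2,numpy as np
for n in("top","scene"):
    d=manip.get_image(n);np.savez(n+"2.npz",**d)
    i=d["img"][...,::-1]; i=i[160:280,140:300] if n=="top" else i[150:240,180:330]
    cv2.imwrite(f"pics/{n}2.png",cv2.resize(i,None,fx=5,fy=5,interpolation=2))
E
```

```text
clock: 4.2
position: [0.457, 0.2815, 0.052]
ee_rot: [-0.001, 0.653, 0.757, -0.003]
contact_force: [-0.7, 0.5, -0.7]
width: 0.0214
gripper_force: 59.2
clk 4.2 d [0.0111 0.0028 0.0159] a [-0.0035  0.0013 -0.0015]
TCPjig [-41.7 167.3] z 52.0 Fjig [-0.6  0.6] Fz -0.7 M [ 0.05  0.02 -0.  ] w 21.4
```

View pics/top2.png

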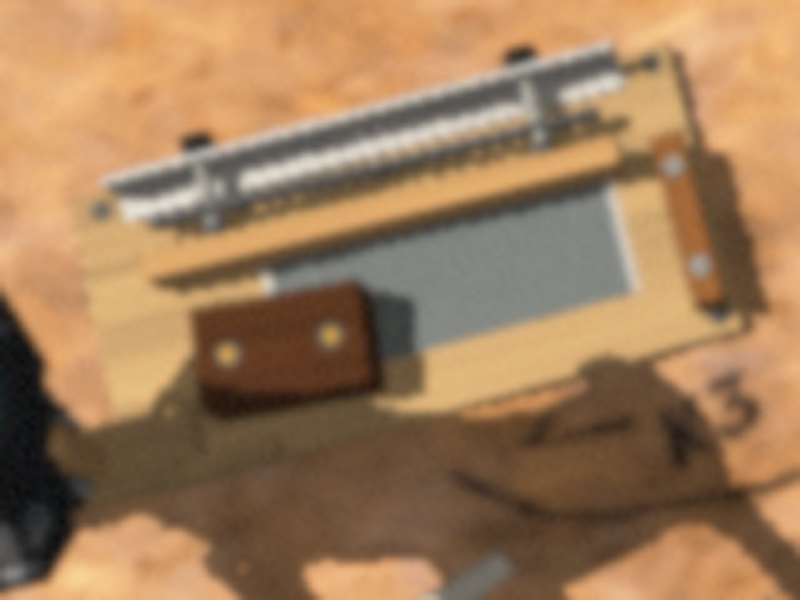

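The stick is down behind and outside the block, with the lip tip near crop (285,450), and the block hasn't moved. I'll lower it fully and start pressing sideways.

```bash
python3 -m jog '[{"dx":0.008,"dy":0,"dz":0.008,"ax":0,"ay":0,"az":0,"grip":-1},{"dx":0.008,"dy":0,"dz":0.016,"ax":0,"ay":0,"az":0,"grip":-1},{"dx":0.008,"dy":0,"dz":0.016,"ax":0,"ay":0,"az":0,"grip":-1}]' 90
python3 -c "from h import *;st()"
python3 -m jog '[{"dx":0,"dy":0.008,"dz":0,"ax":0,"ay":0,"az":0,"grip":-1},{"dx":0,"dy":0.016,"dz":0,"ax":0,"ay":0,"az":0,"grip":-1},{"dx":0,"dy":0.024,"dz":0,"ax":0,"ay":0,"az":0,"grip":-1},{"dx":0,"dy":0.032,"dz":0,"ax":0,"ay":0,"az":0,"grip":-1},{"dx":0,"dy":0.04,"dz":0,"ax":0,"ay":0,"az":0,"grip":-1}]'
python3 -c "from h import *;st()"
```

```text
clock: 4.55
position: [0.4591, 0.2862, 0.0507]
ee_rot: [0.0, 0.652, 0.758, 0.001]
contact_force: [0.3, -0.6, -0.3]
width: 0.0209
gripper_force: 89.4
TCPjig [-38.9 171.5] z 50.7 Fjig [ 0.2 -0.6] Fz -0.3 M [0.01 0.05 0.01] w 20.9
clock: 4.97
position: [0.4688, 0.2876, 0.0501]
ee_rot: [0.0, 0.652, 0.758, 0.0]
contact_force: [0.3, 1.0, -1.2]
width: 0.0212
gripper_force: 89.4
TCPjig [-29.  171.3] z 50.1 Fjig [0.4 0.9] Fz -1.2 M [ 0.02 -0.01  0.02] w 21.2
```

```bash
python3 -m jog '[{"dx":0,"dy":0.006,"dz":0,"ax":0,"ay":0,"az":0,"grip":-1},{"dx":0,"dy":0.012,"dz":0,"ax":0,"ay":0,"az":0,"grip":-1},{"dx":0,"dy":0.018,"dz":0,"ax":0,"ay":0,"az":0,"grip":-1},{"dx":0,"dy":0.024,"dz":0,"ax":0,"ay":0,"az":0,"grip":-1},{"dx":0,"dy":0.028,"dz":0,"ax":0,"ay":0,"az":0,"grip":-1}]'
python3 -c "from h import *;st()"
```

```text
clock: 5.38
position: [0.4752, 0.2885, 0.0499]
ee_rot: [-0.0, 0.652, 0.758, -0.0]
contact_force: [-1.8, 0.3, -1.3]
width: 0.0212
gripper_force: 89.9
TCPjig [-22.6 171.1] z 49.9 Fjig [-1.8  0.5] Fz -1.3 M [ 0.02  0.34 -0.07] w 21.2
```

```bash
python3 -m jog '[{"dx":0,"dy":0.006,"dz":0.003,"ax":0,"ay":0,"az":0,"grip":-1},{"dx":0,"dy":0.012,"dz":0.006,"ax":0,"ay":0,"az":0,"grip":-1},{"dx":0,"dy":0.018,"dz":0.006,"ax":0,"ay":0,"az":0,"grip":-1},{"dx":0,"dy":0.024,"dz":0.006,"ax":0,"ay":0,"az":0,"grip":-1},{"dx":0,"dy":0.028,"dz":0.006,"ax":0,"ay":0,"az":0,"grip":-1}]'
python3 -c "from h import *;st()"
```

```text
clock: 5.8
position: [0.4828, 0.2896, 0.0485]
ee_rot: [0.0, 0.652, 0.758, 0.0]
contact_force: [-1.2, 0.1, -1.1]
width: 0.0211
gripper_force: 89.8
TCPjig [-14.9 171. ] z 48.5 Fjig [-1.1  0.3] Fz -1.1 M [ 0.06  0.16 -0.08] w 21.1
```

```bash
python3 -m jog '[{"dx":0,"dy":0.003,"dz":0,"ax":0,"ay":0,"az":0,"grip":-1},{"dx":0,"dy":0.006,"dz":0,"ax":0,"ay":0,"az":0,"grip":-1},{"dx":0,"dy":0.009,"dz":0,"ax":0,"ay":0,"az":0,"grip":-1},{"dx":0,"dy":0.012,"dz":0,"ax":0,"ay":0,"az":0,"grip":-1},{"dx":0,"dy":0.014,"dz":0,"ax":0,"ay":0,"az":0,"grip":-1}]'
python3 -c "from h import *;st()"
```

```text
clock: 6.22
position: [0.486, 0.2901, 0.0485]
ee_rot: [0.0, 0.652, 0.758, 0.0]
contact_force: [-1.3, 0.3, -1.8]
width: 0.0211
gripper_force: 89.8
TCPjig [-11.7 170.9] z 48.5 Fjig [-1.2  0.5] Fz -1.8 M [ 0.06  0.26 -0.09] w 21.1
```

```bash
python3 -m jog '[{"dx":0,"dy":0.003,"dz":0,"ax":0,"ay":0,"az":0,"grip":-1},{"dx":0,"dy":0.006,"dz":0,"ax":0,"ay":0,"az":0,"grip":-1},{"dx":0,"dy":0.009,"dz":0,"ax":0,"ay":0,"az":0,"grip":-1},{"dx":0,"dy":0.01,"dz":0,"ax":0,"ay":0,"az":0,"grip":-1}]'
python3 - <<'E'
from h import *;st()
from rig import manip
d=manip.get_image("top");i=d["img"][160:280,140:300,::-1]
cv2.imwrite("pics/t3.png",cv2.resize(i,None,fx=5,fy=5,interpolation=2))
E
```

```text
clock: 6.55
position: [0.4874, 0.2903, 0.0484]
ee_rot: [-0.001, 0.652, 0.758, -0.001]
contact_force: [-3.3, 0.8, -1.0]
width: 0.0211
gripper_force: 89.8
TCPjig [-10.2 170.9] z 48.4 Fjig [-3.2  1.3] Fz -1.0 M [ 0.03  0.6  -0.32] w 21.1
```

View pics/t3.png

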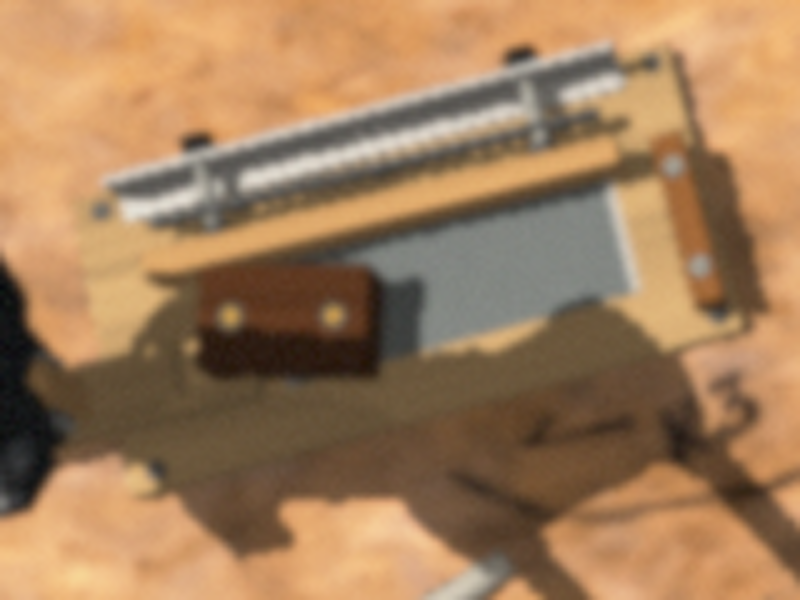

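The block has turned clockwise, with its screws at (230,316) and (333,315), and its rear corner is on the rail. Pressing on will swing it parallel about that corner.

```bash
python3 -m jog '[{"dx":0,"dy":0.002,"dz":0,"ax":0,"ay":0,"az":0,"grip":-1},{"dx":0,"dy":0.004,"dz":0,"ax":0,"ay":0,"az":0,"grip":-1},{"dx":0,"dy":0.006,"dz":0,"ax":0,"ay":0,"az":0,"grip":-1},{"dx":0,"dy":0.008,"dz":0,"ax":0,"ay":0,"az":0,"grip":-1},{"dx":0,"dy":0.008,"dz":0,"ax":0,"ay":0,"az":0,"grip":-1}]'
python3 -c "from h import *;st()"
```

```text
clock: 7.02
position: [0.4886, 0.2902, 0.0482]
ee_rot: [-0.001, 0.653, 0.758, -0.002]
contact_force: [-5.6, -0.3, 0.3]
width: 0.0214
gripper_force: 89.9
TCPjig [ -9.1 170.7] z 48.2 Fjig [-5.6  0.6] Fz 0.3 M [-0.19  1.08 -0.46] w 21.4
```

```bash
python3 - <<'E'
from h import *
J=lambda w:((w-JO)@JR*1e3).round(1)
a,b=[J(ray("top",140+x/5,160+y/5,.048)) for x,y in[(230,316),(333,315)]]
print(a,b,(a+b)/2,np.arctan2(*(a-b)))
E
```

```text
[ 4.7 80.9] [-7.5 34.5] [-1.4 57.7] 0.2571115358951299
```

```bash
python3 -m jog '[{"dx":0,"dy":-0.01,"dz":0,"ax":0,"ay":0,"az":0,"grip":-1},{"dx":0,"dy":-0.02,"dz":0,"ax":0,"ay":0,"az":0,"grip":-1},{"dx":-0.013,"dy":-0.02,"dz":0,"ax":0,"ay":0,"az":0,"grip":-1},{"dx":-0.026,"dy":-0.02,"dz":0,"ax":0,"ay":0,"az":0,"grip":-1},{"dx":-0.032,"dy":-0.02,"dz":0,"ax":0,"ay":0,"az":0,"grip":-1}]'
python3 -c "from h import *;st()"
python3 -m jog '[{"dx":0,"dy":0.003,"dz":0,"ax":0,"ay":0,"az":0,"grip":-1},{"dx":0,"dy":0.006,"dz":0,"ax":0,"ay":0,"az":0,"grip":-1},{"dx":0,"dy":0.009,"dz":0,"ax":0,"ay":0,"az":0,"grip":-1},{"dx":0,"dy":0.012,"dz":0,"ax":0,"ay":0,"az":0,"grip":-1},{"dx":0,"dy":0.012,"dz":0,"ax":0,"ay":0,"az":0,"grip":-1}]'
python3 -c "from h import *;st()"
```

```text
clock: 7.43
position: [0.4873, 0.2819, 0.0488]
ee_rot: [0.0, 0.652, 0.758, 0.001]
contact_force: [-0.2, 2.0, -1.7]
width: 0.0211
gripper_force: 89.7
TCPjig [-11.8 162.7] z 48.8 Fjig [0.1 2. ] Fz -1.7 M [ 0.14  0.21 -0.16] w 21.1
clock: 7.85
position: [0.4883, 0.2821, 0.0483]
ee_rot: [-0.001, 0.652, 0.758, -0.001]
contact_force: [-3.9, -0.1, 0.8]
width: 0.0212
gripper_force: 90.0
TCPjig [-10.7 162.6] z 48.3 Fjig [-3.9  0.5] Fz 0.8 M [-0.4   0.87 -0.44] w 21.2
```

```bash
python3 -m jog '[{"dx":-0.006,"dy":0,"dz":0,"ax":0,"ay":0,"az":0,"grip":-1},{"dx":-0.012,"dy":0,"dz":0,"ax":0,"ay":0,"az":0,"grip":-1},{"dx":-0.018,"dy":0,"dz":0,"ax":0,"ay":0,"az":0,"grip":-1},{"dx":-0.024,"dy":0,"dz":0,"ax":0,"ay":0,"az":0,"grip":-1}]'
python3 - <<'E'
from h import *;st()
from rig import manip
d=manip.get_image("top");i=d["img"][160:280,140:300,::-1]
np.savez("top4.npz",**d)
# screws: bright yellow spots inside dark block
h=cv2.cvtColor(d["img"],cv2.COLOR_RGB2HSV)[200:245,170:225]
m=cv2.inRange(h,(15,80,130),(35,255,255));n,_,s,c=cv2.connectedComponentsWithStats(m)
print([(s[k,4],(c[k]+[170,200]).round(1).tolist()) for k in range(1,n)])
cv2.imwrite("pics/t4.png",cv2.resize(i,None,fx=5,fy=5,interpolation=2))
E
```

```text
clock: 8.18
position: [0.4909, 0.2766, 0.0485]
ee_rot: [0.0, 0.652, 0.758, 0.0]
contact_force: [-2.4, 0.3, -1.1]
width: 0.0205
gripper_force: 89.7
TCPjig [ -9.1 156.8] z 48.5 Fjig [-2.3  0.7] Fz -1.1 M [-0.05  0.47 -0.17] w 20.5
[(np.int32(446), [191.0, 207.9]), (np.int32(14), [207.7, 218.5]), (np.int32(14), [187.2, 221.4]), (np.int32(5), [175.6, 227.8])]
```

```bash
cat >> h.py <<'E'
def block():
    from rig import manip
    d=manip.get_image("top");np.savez("topn.npz",**d)
    h=cv2.cvtColor(d["img"],cv2.COLOR_RGB2HSV)
    dark=cv2.inRange(h,(0,90,20),(12,255,115));k=np.ones((9,9),np.uint8)
    m=cv2.inRange(h,(14,80,120),(35,255,255))&cv2.morphologyEx(dark,cv2.MORPH_CLOSE,k)
    n,_,s,c=cv2.connectedComponentsWithStats(m[190:250,160:300])
    p=sorted([(c[i]+[160,190]).tolist() for i in range(1,n) if 6<=s[i,4]<=30])
    q=[(ray("topn",u,v,.048)-JO)@JR*1e3 for u,v in p]
    print("screws",np.round(p,1).tolist(),np.round(q,1).tolist())
    if len(q)==2: print("block ctr",((q[0]+q[1])/2).round(1),"yaw",round(-np.arctan2(*(q[0]-q[1])),3))
E
python3 -c "from h import *;block()"
python3 -m jog '[{"dx":-0.004,"dy":0.002,"dz":0,"ax":0,"ay":0,"az":0,"grip":-1},{"dx":-0.008,"dy":0.004,"dz":0,"ax":0,"ay":0,"az":0,"grip":-1},{"dx":-0.012,"dy":0.006,"dz":0,"ax":0,"ay":0,"az":0,"grip":-1},{"dx":-0.012,"dy":0.008,"dz":0,"ax":0,"ay":0,"az":0,"grip":-1}]'
python3 -c "from h import *;st();block()"
```

```text
screws [[187.1, 221.4], [207.8, 218.5]] [[8.1, 77.6], [2.2, 29.6]]
block ctr [ 5.2 53.6] yaw -0.123
clock: 8.62
position: [0.493, 0.2737, 0.0485]
ee_rot: [0.0, 0.652, 0.758, -0.0]
contact_force: [-2.0, -1.1, -1.3]
width: 0.0207
gripper_force: 89.6
TCPjig [ -7.5 153.6] z 48.5 Fjig [-2.2 -0.7] Fz -1.3 M [-0.14  0.51 -0.22] w 20.7
screws [[188.0, 220.5], [208.0, 216.8]] [[9.7, 75.1], [6.0, 28.3]]
block ctr [ 7.9 51.7] yaw -0.078
```

```bash
python3 -m jog '[{"dx":-0.002,"dy":0.004,"dz":0,"ax":0,"ay":0,"az":0,"grip":-1},{"dx":-0.004,"dy":0.008,"dz":0,"ax":0,"ay":0,"az":0,"grip":-1},{"dx":-0.004,"dy":0.01,"dz":0,"ax":0,"ay":0,"az":0,"grip":-1},{"dx":-0.004,"dy":0.01,"dz":0,"ax":0,"ay":0,"az":0,"grip":-1}]'
python3 -c "from h import *;st();block()"
```

```text
clock: 9.0
position: [0.4944, 0.2728, 0.0483]
ee_rot: [-0.0, 0.652, 0.758, -0.001]
contact_force: [-5.0, -1.1, -0.2]
width: 0.0208
gripper_force: 89.8
TCPjig [ -6.2 152.5] z 48.3 Fjig [-5.1 -0.2] Fz -0.2 M [-0.4   0.92 -0.44] w 20.8
screws [[187.8, 220.0], [208.0, 216.0]] [[11.0, 75.4], [7.9, 27.9]]
block ctr [ 9.4 51.6] yaw -0.066
```

```bash
python3 -m jog '[{"dx":-0.003,"dy":0,"dz":0,"ax":0,"ay":0,"az":0,"grip":-1},{"dx":-0.006,"dy":0,"dz":0,"ax":0,"ay":0,"az":0,"grip":-1},{"dx":-0.009,"dy":0.001,"dz":0,"ax":0,"ay":0,"az":0,"grip":-1},{"dx":-0.012,"dy":0.002,"dz":0,"ax":0,"ay":0,"az":0,"grip":-1}]'
python3 -c "from h import *;st();block()"
```

```text
clock: 9.38
position: [0.4954, 0.2714, 0.0485]
ee_rot: [-0.001, 0.653, 0.758, 0.0]
contact_force: [-5.9, 2.6, -1.4]
width: 0.0209
gripper_force: 89.8
TCPjig [ -5.5 151. ] z 48.5 Fjig [-5.4  3.5] Fz -1.4 M [ 0.41  1.23 -0.47] w 20.9
screws [[188.2, 220.0], [208.4, 215.5]] [[10.7, 74.4], [8.9, 26.8]]
block ctr [ 9.8 50.6] yaw -0.039
```

```bash
python3 -m jog '[{"dx":-0.004,"dy":0,"dz":0,"ax":0,"ay":0,"az":0,"grip":-1},{"dx":-0.008,"dy":0,"dz":0,"ax":0,"ay":0,"az":0,"grip":-1},{"dx":-0.012,"dy":0.001,"dz":0,"ax":0,"ay":0,"az":0,"grip":-1},{"dx":-0.016,"dy":0.002,"dz":0,"ax":0,"ay":0,"az":0,"grip":-1}]'
python3 -c "from h import *;st();block()"
```

```text
clock: 9.77
position: [0.4961, 0.2676, 0.0483]
ee_rot: [-0.002, 0.653, 0.758, 0.0]
contact_force: [-7.1, 3.2, -1.0]
width: 0.0209
gripper_force: 89.7
TCPjig [ -5.4 147.1] z 48.3 Fjig [-6.5  4.3] Fz -1.0 M [ 0.49  1.24 -0.49] w 20.9
screws [[208.4, 215.5]] [[8.9, 26.8]]
```

```bash
python3 -m jog '[{"dx":-0.005,"dy":0,"dz":0,"ax":0,"ay":0,"az":0,"grip":-1},{"dx":-0.01,"dy":0,"dz":0,"ax":0,"ay":0,"az":0,"grip":-1},{"dx":-0.015,"dy":0,"dz":0,"ax":0,"ay":0,"az":0,"grip":-1},{"dx":-0.02,"dy":0,"dz":0,"ax":0,"ay":0,"az":0,"grip":-1}]'
python3 - <<'E'
from h import *;st();block()
i=np.load("topn.npz")["img"][160:280,140:300,::-1]
cv2.imwrite("pics/t5.png",cv2.resize(i,None,fx=5,fy=5,interpolation=2))
E
```

```text
clock: 10.15
position: [0.497, 0.2631, 0.0484]
ee_rot: [-0.002, 0.653, 0.757, 0.0]
contact_force: [-5.7, 4.2, -1.0]
width: 0.0209
gripper_force: 89.7
TCPjig [ -5.2 142.5] z 48.4 Fjig [-4.9  5.1] Fz -1.0 M [ 0.62  1.27 -0.5 ] w 20.9
screws [[210.0, 214.9]] [[9.1, 22.7]]
```

View pics/t5.png

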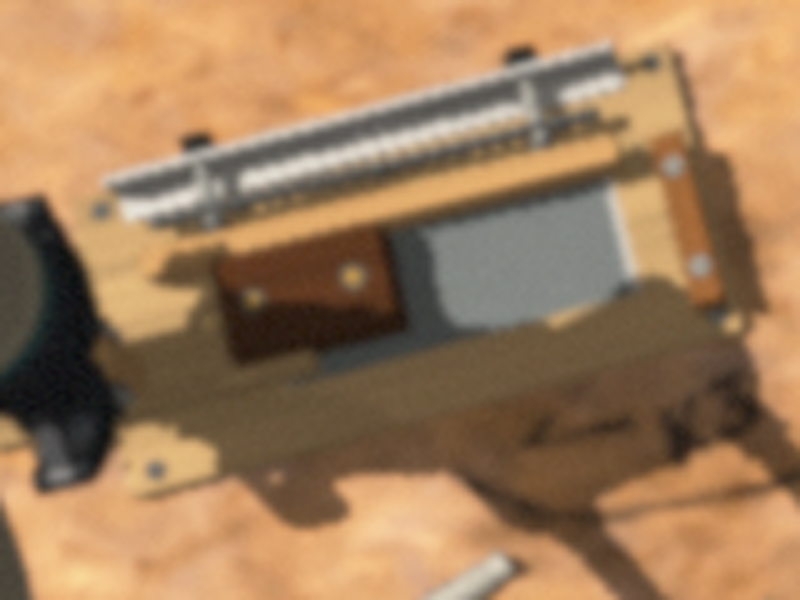

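The block is flush to the rail and seated in the notch, with its screws at (254,298) and (352,276). Now I'll feed it, watching the press force.

```bash
python3 -m jog '[{"dx":-0.007,"dy":0.001,"dz":0,"ax":0,"ay":0,"az":0,"grip":-1},{"dx":-0.014,"dy":0.002,"dz":0,"ax":0,"ay":0,"az":0,"grip":-1},{"dx":-0.021,"dy":0.003,"dz":0,"ax":0,"ay":0,"az":0,"grip":-1},{"dx":-0.028,"dy":0.003,"dz":0,"ax":0,"ay":0,"az":0,"grip":-1},{"dx":-0.035,"dy":0.003,"dz":0,"ax":0,"ay":0,"az":0,"grip":-1}]'
python3 -c "from h import *;st()"
```

```text
clock: 10.62
position: [0.4986, 0.2548, 0.0484]
ee_rot: [-0.002, 0.653, 0.757, 0.0]
contact_force: [-7.1, 4.6, -0.9]
width: 0.0205
gripper_force: 89.7
TCPjig [ -5.1 134. ] z 48.4 Fjig [-6.3  5.7] Fz -0.9 M [ 0.75  1.37 -0.42] w 20.5
```

```bash
python3 -m jog '[{"dx":-0.009,"dy":0,"dz":0,"ax":0,"ay":0,"az":0,"grip":-1},{"dx":-0.018,"dy":0,"dz":0,"ax":0,"ay":0,"az":0,"grip":-1},{"dx":-0.027,"dy":0.001,"dz":0,"ax":0,"ay":0,"az":0,"grip":-1},{"dx":-0.036,"dy":0.001,"dz":0,"ax":0,"ay":0,"az":0,"grip":-1},{"dx":-0.045,"dy":0.001,"dz":0,"ax":0,"ay":0,"az":0,"grip":-1}]'
python3 -c "from h import *;st()"
```

```text
clock: 11.03
position: [0.5003, 0.2437, 0.0484]
ee_rot: [-0.002, 0.653, 0.757, 0.0]
contact_force: [-7.2, 4.8, -0.4]
width: 0.0211
gripper_force: 89.7
TCPjig [ -5.2 122.8] z 48.4 Fjig [-6.3  5.9] Fz -0.4 M [ 0.8   1.5  -0.46] w 21.1
```

```bash
python3 -m jog '[{"dx":-0.01,"dy":0,"dz":0,"ax":0,"ay":0,"az":0,"grip":-1},{"dx":-0.02,"dy":0,"dz":0,"ax":0,"ay":0,"az":0,"grip":-1},{"dx":-0.03,"dy":0,"dz":0,"ax":0,"ay":0,"az":0,"grip":-1},{"dx":-0.04,"dy":0,"dz":0,"ax":0,"ay":0,"az":0,"grip":-1},{"dx":-0.05,"dy":0,"dz":0,"ax":0,"ay":0,"az":0,"grip":-1}]'
python3 -c "from h import *;st()"
```

```text
clock: 11.45
position: [0.5022, 0.2313, 0.0484]
ee_rot: [-0.002, 0.653, 0.757, 0.0]
contact_force: [-7.9, 5.6, 1.3]
width: 0.021
gripper_force: 89.7
TCPjig [ -5.4 110.3] z 48.4 Fjig [-6.9  6.8] Fz 1.3 M [ 0.81  1.39 -0.46] w 21.0
```

```bash
python3 -m jog '[{"dx":-0.01,"dy":0,"dz":0,"ax":0,"ay":0,"az":0,"grip":-1},{"dx":-0.02,"dy":0,"dz":0,"ax":0,"ay":0,"az":0,"grip":-1},{"dx":-0.03,"dy":0,"dz":0,"ax":0,"ay":0,"az":0,"grip":-1}]'
python3 -c "from h import *;st()"
```

```text
clock: 11.7
position: [0.5033, 0.2239, 0.0484]
ee_rot: [-0.002, 0.653, 0.757, 0.0]
contact_force: [-7.4, 5.8, 1.0]
width: 0.0214
gripper_force: 89.7
TCPjig [ -5.5 102.8] z 48.4 Fjig [-6.3  6.9] Fz 1.0 M [ 0.81  1.41 -0.42] w 21.4
```

```bash
python3 -m jog '[{"dx":-0.01,"dy":0,"dz":0,"ax":0,"ay":0,"az":0,"grip":-1},{"dx":-0.02,"dy":0,"dz":0,"ax":0,"ay":0,"az":0,"grip":-1},{"dx":-0.03,"dy":0,"dz":0,"ax":0,"ay":0,"az":0,"grip":-1},{"dx":-0.04,"dy":0,"dz":0,"ax":0,"ay":0,"az":0,"grip":-1},{"dx":-0.05,"dy":0,"dz":0,"ax":0,"ay":0,"az":0,"grip":-1}]'
python3 -c "from h import *;st()"
```

```text
clock: 12.12
position: [0.5052, 0.2114, 0.0483]
ee_rot: [-0.002, 0.653, 0.757, 0.0]
contact_force: [-6.6, 5.0, 0.3]
width: 0.0214
gripper_force: 89.7
TCPjig [-5.7 90.2] z 48.3 Fjig [-5.7  6. ] Fz 0.3 M [ 0.84  1.42 -0.38] w 21.4
```

```bash
python3 -m jog '[{"dx":-0.01,"dy":0,"dz":0,"ax":0,"ay":0,"az":0,"grip":-1},{"dx":-0.02,"dy":0,"dz":0,"ax":0,"ay":0,"az":0,"grip":-1},{"dx":-0.03,"dy":0,"dz":0,"ax":0,"ay":0,"az":0,"grip":-1},{"dx":-0.04,"dy":0,"dz":0,"ax":0,"ay":0,"az":0,"grip":-1},{"dx":-0.05,"dy":0,"dz":0,"ax":0,"ay":0,"az":0,"grip":-1}]'
python3 -c "from h import *;st()"
```

```text
clock: 12.53
position: [0.507, 0.199, 0.0483]
ee_rot: [-0.002, 0.653, 0.757, 0.0]
contact_force: [-7.7, 5.4, 0.1]
width: 0.0213
gripper_force: 89.7
TCPjig [-5.9 77.7] z 48.3 Fjig [-6.7  6.6] Fz 0.1 M [ 0.84  1.39 -0.38] w 21.3
```

```bash
python3 -m jog '[{"dx":-0.01,"dy":0,"dz":0,"ax":0,"ay":0,"az":0,"grip":-1},{"dx":-0.02,"dy":0,"dz":0,"ax":0,"ay":0,"az":0,"grip":-1},{"dx":-0.03,"dy":0,"dz":0,"ax":0,"ay":0,"az":0,"grip":-1},{"dx":-0.04,"dy":0,"dz":0,"ax":0,"ay":0,"az":0,"grip":-1},{"dx":-0.05,"dy":0,"dz":0,"ax":0,"ay":0,"az":0,"grip":-1}]'
python3 -c "from h import *;st()"
```

```text
clock: 12.95
position: [0.5089, 0.1867, 0.0484]
ee_rot: [-0.002, 0.653, 0.757, 0.0]
contact_force: [-7.2, 4.2, -0.1]
width: 0.0211
gripper_force: 89.7
TCPjig [-6.  65.1] z 48.4 Fjig [-6.4  5.4] Fz -0.1 M [ 0.84  1.37 -0.42] w 21.1
```

```bash
python3 -m jog '[{"dx":-0.01,"dy":0,"dz":0,"ax":0,"ay":0,"az":0,"grip":-1},{"dx":-0.02,"dy":0,"dz":0,"ax":0,"ay":0,"az":0,"grip":-1},{"dx":-0.03,"dy":0,"dz":0,"ax":0,"ay":0,"az":0,"grip":-1},{"dx":-0.04,"dy":0,"dz":0,"ax":0,"ay":0,"az":0,"grip":-1},{"dx":-0.05,"dy":0,"dz":0,"ax":0,"ay":0,"az":0,"grip":-1}]'
python3 -c "from h import *;st()"
```

```text
clock: 13.37
position: [0.5108, 0.1743, 0.0483]
ee_rot: [-0.002, 0.653, 0.757, 0.0]
contact_force: [-7.9, 4.7, 0.7]
width: 0.0215
gripper_force: 89.7
TCPjig [-6.2 52.6] z 48.3 Fjig [-7.   5.9] Fz 0.7 M [ 0.87  1.36 -0.44] w 21.5
```

```bash
python3 -m jog '[{"dx":-0.01,"dy":0,"dz":0,"ax":0,"ay":0,"az":0,"grip":-1},{"dx":-0.02,"dy":0,"dz":0,"ax":0,"ay":0,"az":0,"grip":-1},{"dx":-0.03,"dy":-0.001,"dz":0,"ax":0,"ay":0,"az":0,"grip":-1},{"dx":-0.04,"dy":-0.001,"dz":0,"ax":0,"ay":0,"az":0,"grip":-1},{"dx":-0.05,"dy":-0.001,"dz":0,"ax":0,"ay":0,"az":0,"grip":-1}]'
python3 -c "from h import *;st()"
```

```text
clock: 13.78
position: [0.5126, 0.1617, 0.0483]
ee_rot: [-0.002, 0.653, 0.758, 0.0]
contact_force: [-7.2, 3.5, 0.4]
width: 0.0213
gripper_force: 89.7
TCPjig [-6.6 40. ] z 48.3 Fjig [-6.5  4.6] Fz 0.4 M [ 0.84  1.27 -0.39] w 21.3
```

```bash
python3 -m jog '[{"dx":-0.01,"dy":0,"dz":0,"ax":0,"ay":0,"az":0,"grip":-1},{"dx":-0.02,"dy":0,"dz":0,"ax":0,"ay":0,"az":0,"grip":-1},{"dx":-0.03,"dy":0,"dz":0,"ax":0,"ay":0,"az":0,"grip":-1},{"dx":-0.04,"dy":0,"dz":0,"ax":0,"ay":0,"az":0,"grip":-1},{"dx":-0.05,"dy":0,"dz":0,"ax":0,"ay":0,"az":0,"grip":-1}]'
python3 -c "from h import *;st();block()"
```

```text
clock: 14.2
position: [0.5145, 0.1494, 0.0483]
ee_rot: [-0.002, 0.653, 0.758, 0.0]
contact_force: [-6.4, 4.8, -0.8]
width: 0.0209
gripper_force: 89.7
TCPjig [-6.7 27.4] z 48.3 Fjig [-5.6  5.8] Fz -0.8 M [ 0.82  1.28 -0.42] w 20.9
screws [[238.7, 207.0], [258.1, 202.7], [278.9, 244.2]] [[9.9, -46.2], [7.9, -92.5], [-99.7, -115.8]]
```

```bash
python3 -m jog '[{"dx":-0.01,"dy":0,"dz":0,"ax":0,"ay":0,"az":0,"grip":-1},{"dx":-0.02,"dy":0,"dz":0,"ax":0,"ay":0,"az":0,"grip":-1},{"dx":-0.03,"dy":0,"dz":0,"ax":0,"ay":0,"az":0,"grip":-1},{"dx":-0.04,"dy":0,"dz":0,"ax":0,"ay":0,"az":0,"grip":-1},{"dx":-0.05,"dy":0,"dz":0,"ax":0,"ay":0,"az":0,"grip":-1}]'
python3 -c "from h import *;st()"
```

```text
clock: 14.67
position: [0.5163, 0.137, 0.0483]
ee_rot: [-0.002, 0.653, 0.758, -0.0]
contact_force: [-6.5, 4.5, -0.6]
width: 0.0206
gripper_force: 89.9
TCPjig [-6.9 14.9] z 48.3 Fjig [-5.7  5.5] Fz -0.6 M [ 0.8   1.25 -0.41] w 20.6
```

```bash
python3 -m jog '[{"dx":-0.004,"dy":0,"dz":0,"ax":0,"ay":0,"az":0,"grip":-1},{"dx":-0.008,"dy":0,"dz":0,"ax":0,"ay":0,"az":0,"grip":-1},{"dx":-0.012,"dy":0,"dz":0,"ax":0,"ay":0,"az":0,"grip":-1}]'
python3 -c "from h import *;st()"
```

```text
clock: 14.92
position: [0.5168, 0.134, 0.0483]
ee_rot: [-0.002, 0.653, 0.758, -0.0]
contact_force: [-6.8, 4.0, 0.7]
width: 0.0211
gripper_force: 89.9
TCPjig [-7.  11.9] z 48.3 Fjig [-6.   5.1] Fz 0.7 M [ 0.82  1.21 -0.43] w 21.1
```

```bash
python3 -m jog '[{"dx":-0.003,"dy":0,"dz":0,"ax":0,"ay":0,"az":0,"grip":-1},{"dx":-0.006,"dy":0,"dz":0,"ax":0,"ay":0,"az":0,"grip":-1},{"dx":-0.009,"dy":0,"dz":0,"ax":0,"ay":0,"az":0,"grip":-1}]'
python3 -c "from h import *;st()"
```

```text
clock: 15.17
position: [0.517, 0.1322, 0.0484]
ee_rot: [-0.002, 0.653, 0.757, 0.0]
contact_force: [-7.9, 7.9, 1.8]
width: 0.0212
gripper_force: 90.0
TCPjig [-7.  10.1] z 48.4 Fjig [-6.5  9.1] Fz 1.8 M [ 1.32  1.35 -0.31] w 21.2
```

```bash
python3 -m jog '[{"dx":-0.003,"dy":0,"dz":0,"ax":0,"ay":0,"az":0,"grip":-1},{"dx":-0.006,"dy":0,"dz":0,"ax":0,"ay":0,"az":0,"grip":-1}]'
python3 -c "from h import *;st()"
```

```text
clock: 15.33
position: [0.5171, 0.132, 0.0486]
ee_rot: [-0.003, 0.653, 0.757, 0.001]
contact_force: [-8.3, 11.8, 2.2]
width: 0.0206
gripper_force: 90.2
TCPjig [-7.   9.9] z 48.6 Fjig [-6.2 13. ] Fz 2.2 M [ 2.01  1.44 -0.26] w 20.6
```

Solid contact with the stop: the feed force rose from 5.5 N to 13 N with the block stationary. I'll ease off, releasing most of the heel load first and then the lip.

```bash
python3 -m jog '[{"dx":0,"dy":0,"dz":0,"ax":0,"ay":0,"az":0,"grip":-1},{"dx":0.003,"dy":0,"dz":0,"ax":0,"ay":0,"az":0,"grip":-1},{"dx":0.004,"dy":-0.004,"dz":0,"ax":0,"ay":0,"az":0,"grip":-1},{"dx":0.004,"dy":-0.01,"dz":0,"ax":0,"ay":0,"az":0,"grip":-1},{"dx":0.005,"dy":-0.02,"dz":0,"ax":0,"ay":0,"az":0,"grip":-1}]'
python3 -c "from h import *;st();block()"
python3 -m jog '[{"dx":0,"dy":-0.008,"dz":0,"ax":0,"ay":0,"az":0,"grip":-1},{"dx":0.01,"dy":-0.014,"dz":0,"ax":0,"ay":0,"az":0,"grip":-1},{"dx":0.03,"dy":-0.014,"dz":0,"ax":0,"ay":0,"az":0,"grip":-1},{"dx":0.06,"dy":-0.014,"dz":0,"ax":0,"ay":0,"az":0,"grip":-1},{"dx":0.1,"dy":-0.014,"dz":0,"ax":0,"ay":0,"az":0,"grip":-1}]'
python3 - <<'E'
from h import *;st();block()
i=np.load("topn.npz")["img"][160:280,140:300,::-1]
cv2.imwrite("pics/t6.png",cv2.resize(i,None,fx=5,fy=5,interpolation=2))
E
```

```text
clock: 15.75
position: [0.5148, 0.1312, 0.0486]
ee_rot: [0.0, 0.652, 0.758, 0.002]
contact_force: [-0.2, 4.9, -3.1]
width: 0.0209
gripper_force: 89.5
TCPjig [-9.3  9.4] z 48.6 Fjig [0.6 4.9] Fz -3.1 M [1.19 0.07 0.13] w 20.9
screws [[246.0, 205.7], [265.5, 201.0]] [[8.4, -63.3], [7.3, -110.2]]
block ctr [  7.8 -86.7] yaw -0.023
clock: 16.22
position: [0.5078, 0.1539, 0.049]
ee_rot: [0.001, 0.652, 0.758, 0.001]
contact_force: [-0.2, 0.3, -2.5]
width: 0.021
gripper_force: 89.6
TCPjig [-12.5  33. ] z 49.0 Fjig [-0.2  0.3] Fz -2.5 M [ 0.    0.   -0.04] w 21.0
screws [[245.9, 206.7], [265.8, 201.6]] [[6.1, -62.5], [5.8, -110.4]]
block ctr [  6.  -86.5] yaw -0.005
```

View pics/t6.png

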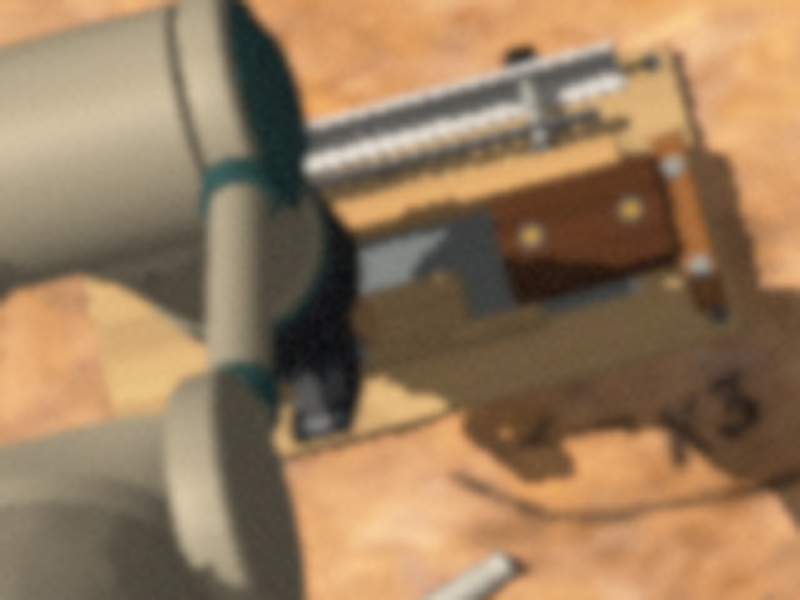

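The block is at the stop, with its screws at (531,236) and (631,210). Its centre shifted outward from 7.8 to 6.0 mm as the heel slid off, so there may be a small gap at the rail. I'll close it with the lip and release more carefully, heel first.

```bash
python3 -m jog '[{"dx":-0.02,"dy":0,"dz":0,"ax":0,"ay":0,"az":0,"grip":-1},{"dx":-0.05,"dy":0,"dz":0,"ax":0,"ay":0,"az":0,"grip":-1},{"dx":-0.075,"dy":0,"dz":0,"ax":0,"ay":0,"az":0,"grip":-1},{"dx":-0.08,"dy":0,"dz":0,"ax":0,"ay":0,"az":0,"grip":-1},{"dx":-0.08,"dy":0.006,"dz":0,"ax":0,"ay":0,"az":0,"grip":-1}]'
python3 -c "from h import *;st()"
python3 -m jog '[{"dx":0,"dy":0.003,"dz":0,"ax":0,"ay":0,"az":0,"grip":-1},{"dx":0,"dy":0.006,"dz":0,"ax":0,"ay":0,"az":0,"grip":-1},{"dx":0,"dy":0.008,"dz":0,"ax":0,"ay":0,"az":0,"grip":-1},{"dx":0,"dy":0.008,"dz":0,"ax":0,"ay":0,"az":0,"grip":-1}]'
python3 -c "from h import *;st();block()"
```

```text
clock: 16.68
position: [0.511, 0.133, 0.0485]
ee_rot: [-0.0, 0.653, 0.758, -0.0]
contact_force: [0.8, 0.3, -1.5]
width: 0.021
gripper_force: 89.6
TCPjig [-12.8  11.9] z 48.5 Fjig [0.8 0.2] Fz -1.5 M [-0.05  0.03 -0.03] w 21.0
clock: 17.02
position: [0.5133, 0.1345, 0.0486]
ee_rot: [0.0, 0.652, 0.758, 0.0]
contact_force: [0.5, 0.4, -1.1]
width: 0.0208
gripper_force: 89.6
TCPjig [-10.4  12.9] z 48.6 Fjig [0.5 0.3] Fz -1.1 M [-0.05 -0.03 -0.03] w 20.8
screws [[246.0, 206.0], [265.6, 201.6]] [[7.7, -63.2], [5.8, -110.0]]
block ctr [  6.8 -86.6] yaw -0.04
```

```bash
python3 -m jog '[{"dx":0,"dy":0.002,"dz":0,"ax":0,"ay":0,"az":0,"grip":-1},{"dx":0,"dy":0.004,"dz":0,"ax":0,"ay":0,"az":0,"grip":-1},{"dx":0,"dy":0.005,"dz":0,"ax":0,"ay":0,"az":0,"grip":-1},{"dx":0,"dy":0.005,"dz":0,"ax":0,"ay":0,"az":0,"grip":-1}]'
python3 -c "from h import *;st()"
python3 -m jog '[{"dx":0,"dy":0.001,"dz":0,"ax":0,"ay":0,"az":0,"grip":-1},{"dx":0,"dy":0.002,"dz":0,"ax":0,"ay":0,"az":0,"grip":-1},{"dx":0,"dy":0.003,"dz":0,"ax":0,"ay":0,"az":0,"grip":-1},{"dx":0,"dy":0.003,"dz":0,"ax":0,"ay":0,"az":0,"grip":-1}]'
python3 -c "from h import *;st()"
```

```text
clock: 17.4
position: [0.5138, 0.1346, 0.0485]
ee_rot: [-0.0, 0.652, 0.758, -0.0]
contact_force: [-1.5, 0.4, -1.5]
width: 0.0211
gripper_force: 89.8
TCPjig [-9.8 13. ] z 48.5 Fjig [-1.4  0.6] Fz -1.5 M [-0.03  0.26 -0.08] w 21.1
clock: 17.73
position: [0.5142, 0.1347, 0.0484]
ee_rot: [-0.001, 0.652, 0.758, -0.001]
contact_force: [-2.4, 0.8, -0.7]
width: 0.0211
gripper_force: 89.9
TCPjig [-9.4 13.1] z 48.4 Fjig [-2.2  1.2] Fz -0.7 M [ 0.06  0.56 -0.14] w 21.1
```

```bash
python3 -m jog '[{"dx":0,"dy":0.003,"dz":0,"ax":0,"ay":0,"az":0,"grip":-1},{"dx":-0.004,"dy":0.005,"dz":0,"ax":0,"ay":0,"az":0,"grip":-1},{"dx":-0.008,"dy":0.005,"dz":0,"ax":0,"ay":0,"az":0,"grip":-1},{"dx":-0.012,"dy":0.005,"dz":0,"ax":0,"ay":0,"az":0,"grip":-1}]'
python3 -c "from h import *;st()"
python3 -m jog '[{"dx":-0.003,"dy":0,"dz":0,"ax":0,"ay":0,"az":0,"grip":-1},{"dx":-0.003,"dy":0,"dz":0,"ax":0,"ay":0,"az":0,"grip":-1}]'
python3 -c "from h import *;st()"
```

```text
clock: 18.07
position: [0.5157, 0.132, 0.0482]
ee_rot: [-0.001, 0.653, 0.758, -0.001]
contact_force: [-4.6, 4.9, 0.4]
width: 0.0214
gripper_force: 89.8
TCPjig [-8.3 10.1] z 48.2 Fjig [-3.7  5.6] Fz 0.4 M [ 0.88  0.94 -0.3 ] w 21.4
clock: 18.23
position: [0.5158, 0.132, 0.0483]
ee_rot: [-0.001, 0.653, 0.758, -0.0]
contact_force: [-5.1, 3.6, -1.3]
width: 0.0208
gripper_force: 89.9
TCPjig [-8.3 10.1] z 48.3 Fjig [-4.4  4.4] Fz -1.3 M [ 0.8   0.86 -0.32] w 20.8
```

```bash
python3 -m jog '[{"dx":-0.004,"dy":0.001,"dz":0,"ax":0,"ay":0,"az":0,"grip":-1},{"dx":-0.005,"dy":0.001,"dz":0,"ax":0,"ay":0,"az":0,"grip":-1},{"dx":-0.005,"dy":0.001,"dz":0,"ax":0,"ay":0,"az":0,"grip":-1}]'
python3 -c "from h import *;st()"
python3 -m jog '[{"dx":0.004,"dy":-0.003,"dz":0,"ax":0,"ay":0,"az":0,"grip":-1},{"dx":0.008,"dy":-0.005,"dz":0,"ax":0,"ay":0,"az":0,"grip":-1},{"dx":0.012,"dy":-0.006,"dz":0,"ax":0,"ay":0,"az":0,"grip":-1},{"dx":0.015,"dy":-0.006,"dz":0,"ax":0,"ay":0,"az":0,"grip":-1}]'
python3 -c "from h import *;st()"
python3 -m jog '[{"dx":0.001,"dy":-0.005,"dz":0,"ax":0,"ay":0,"az":0,"grip":-1},{"dx":0.001,"dy":-0.015,"dz":0,"ax":0,"ay":0,"az":0,"grip":-1},{"dx":0.001,"dy":-0.03,"dz":0,"ax":0,"ay":0,"az":0,"grip":-1},{"dx":0.02,"dy":-0.03,"dz":0,"ax":0,"ay":0,"az":0,"grip":-1},{"dx":0.1,"dy":-0.03,"dz":0,"ax":0,"ay":0,"az":0,"grip":-1}]'
python3 -c "from h import *;st();block();go(.4061,-.2242,.14,1.626)"
```

```text
clock: 18.48
position: [0.5158, 0.1319, 0.0485]
ee_rot: [-0.002, 0.653, 0.757, 0.001]
contact_force: [-5.6, 7.0, 0.8]
width: 0.021
gripper_force: 89.9
TCPjig [-8.3 10. ] z 48.5 Fjig [-4.3  7.9] Fz 0.8 M [ 1.34  1.1  -0.25] w 21.0
clock: 18.82
position: [0.5155, 0.1327, 0.0485]
ee_rot: [0.001, 0.652, 0.758, -0.0]
contact_force: [-2.7, -0.9, -2.8]
width: 0.0208
gripper_force: 89.6
TCPjig [-8.4 10.8] z 48.5 Fjig [-2.8 -0.5] Fz -2.8 M [-0.37  0.45 -0.22] w 20.8
clock: 19.23
position: [0.505, 0.1556, 0.0489]
ee_rot: [0.001, 0.653, 0.757, 0.0]
contact_force: [-0.7, 0.0, -1.6]
width: 0.0209
gripper_force: 89.7
TCPjig [-15.   35.2] z 48.9 Fjig [-0.7  0.2] Fz -1.6 M [ 0.05 -0.03  0.01] w 20.9
screws [[245.5, 206.5], [265.5, 201.5]] [[6.8, -61.8], [6.1, -109.9]]
block ctr [  6.5 -85.8] yaw -0.015
clk 19.28 d [-1.4612 -0.6143 -0.3692] a [ 0.0012 -0.0018  0.0591]
```

```bash
python3 -m jog '[{"dx":0.05,"dy":-0.02,"dz":-0.1,"ax":0,"ay":0,"az":0,"grip":-1},{"dx":0.05,"dy":-0.04,"dz":-0.24,"ax":0,"ay":0,"az":0,"grip":-1},{"dx":0.05,"dy":-0.06,"dz":-0.37,"ax":0,"ay":0,"az":0,"grip":-1},{"dx":0,"dy":-0.15,"dz":-0.37,"ax":0,"ay":0,"az":0.03,"grip":-1},{"dx":-0.12,"dy":-0.24,"dz":-0.37,"ax":0,"ay":0,"az":0.059,"grip":-1}]'
python3 -m jog '[{"dx":-0.9,"dy":-0.25,"dz":0,"ax":0,"ay":0,"az":0,"grip":-1},{"dx":-0.9,"dy":-0.25,"dz":0,"ax":0,"ay":0,"az":0,"grip":-1},{"dx":-0.9,"dy":-0.25,"dz":0,"ax":0,"ay":0,"az":0,"grip":-1},{"dx":-0.9,"dy":-0.25,"dz":0,"ax":0,"ay":0,"az":0,"grip":-1},{"dx":-0.9,"dy":-0.25,"dz":0,"ax":0,"ay":0,"az":0,"grip":-1}]'
python3 -c "from h import *;st();go(.4061,-.2242,.14,1.626)"
```

```text
clock: 19.7
position: [0.4517, 0.1207, 0.1438]
ee_rot: [0.002, 0.686, 0.728, 0.004]
contact_force: [-0.1, -1.5, -1.0]
width: 0.0212
gripper_force: 89.9
clock: 20.12
position: [0.4048, -0.0868, 0.1417]
ee_rot: [0.001, 0.686, 0.727, 0.0]
contact_force: [0.6, -0.5, -0.5]
width: 0.0208
gripper_force: 89.9
TCPjig [-153.7 -187.5] z 141.7 Fjig [ 0.5 -0.6] Fz -0.5 M [-0.02 -0.04  0.04] w 20.8
clk 20.12 d [-0.5492 -0.0267  0.0072] a [0.0015 0.0007 0.0019]
```

```bash
python3 -m jog '[{"dx":-0.16,"dy":-0.027,"dz":0,"ax":0,"ay":0,"az":0.002,"grip":-1},{"dx":-0.32,"dy":-0.027,"dz":0,"ax":0,"ay":0,"az":0.002,"grip":-1},{"dx":-0.45,"dy":-0.027,"dz":0,"ax":0,"ay":0,"az":0.002,"grip":-1},{"dx":-0.55,"dy":-0.027,"dz":0,"ax":0,"ay":0,"az":0.002,"grip":-1},{"dx":-0.55,"dy":-0.027,"dz":0,"ax":0,"ay":0,"az":0.002,"grip":-1}]'
python3 -c "from h import *;st();block();go(.4061,-.2242,.036,1.626)"
```

```text
clock: 20.53
position: [0.4079, -0.2286, 0.1418]
ee_rot: [0.003, 0.689, 0.725, -0.001]
contact_force: [0.4, -0.3, -0.7]
width: 0.0208
gripper_force: 89.8
TCPjig [-173.9 -327.9] z 141.8 Fjig [ 0.3 -0.3] Fz -0.7 M [-0.   -0.02 -0.02] w 20.8
screws [[245.4, 206.4], [265.5, 201.5]] [[7.1, -61.6], [6.1, -109.9]]
block ctr [  6.6 -85.7] yaw -0.021
clk 20.58 d [ 0.0065 -0.004   0.4216] a [ 0.0012  0.0013 -0.0029]
```

```bash
python3 -m jog '[{"dx":0.003,"dy":-0.003,"dz":0.1,"ax":0,"ay":0,"az":-0.001,"grip":-1},{"dx":0.003,"dy":-0.003,"dz":0.22,"ax":0,"ay":0,"az":-0.001,"grip":-1},{"dx":0.003,"dy":-0.003,"dz":0.33,"ax":0,"ay":0,"az":-0.001,"grip":-1},{"dx":0.003,"dy":-0.003,"dz":0.39,"ax":0,"ay":0,"az":-0.001,"grip":-1},{"dx":0.003,"dy":-0.003,"dz":0.4,"ax":0,"ay":0,"az":-0.001,"grip":-1}]'
python3 -m jog '[{"dx":0,"dy":0,"dz":0,"ax":0,"ay":0,"az":0,"grip":-1},{"dx":0,"dy":0,"dz":0,"ax":0,"ay":0,"az":0,"grip":-1}]'
python3 -c "from h import *;st();go(.4061,-.2242,.0343,1.626)"
```

```text
clock: 21.0
position: [0.4033, -0.2193, 0.0386]
ee_rot: [-0.003, 0.687, 0.727, -0.0]
contact_force: [0.2, 0.5, -1.2]
width: 0.0211
gripper_force: 89.8
clock: 21.17
position: [0.4061, -0.2219, 0.0419]
ee_rot: [0.001, 0.687, 0.727, 0.0]
contact_force: [0.8, -0.1, -1.1]
width: 0.0209
gripper_force: 89.8
TCPjig [-174.6 -321. ] z 41.9 Fjig [ 0.8 -0.2] Fz -1.1 M [-0.01 -0.04  0.01] w 20.9
clk 21.17 d [-0.009  -0.0007  0.0305] a [0.0008 0.0006 0.0008]
```

```bash
python3 -m jog '[{"dx":-0.009,"dy":0,"dz":0.012,"ax":0,"ay":0,"az":0,"grip":-1},{"dx":-0.009,"dy":0,"dz":0.024,"ax":0,"ay":0,"az":0,"grip":-1},{"dx":-0.009,"dy":0,"dz":0.029,"ax":0,"ay":0,"az":0,"grip":-1},{"dx":-0.009,"dy":0,"dz":0.031,"ax":0,"ay":0,"az":0,"grip":-1},{"dx":-0.009,"dy":0,"dz":0.031,"ax":0,"ay":0,"az":0,"grip":-1}]'
python3 -c "from h import *;st();go(.4061,-.2242,.0343,1.626)"
```

```text
clock: 21.58
position: [0.406, -0.2248, 0.0344]
ee_rot: [0.001, 0.687, 0.726, 0.0]
contact_force: [0.2, 0.1, 4.0]
width: 0.0214
gripper_force: 90.5
TCPjig [-175.1 -323.8] z 34.4 Fjig [0.2 0. ] Fz 4.0 M [ 0.12  0.11 -0.  ] w 21.4
clk 21.58 d [0.0022 0.0003 0.0004] a [0.0009 0.0008 0.0001]
```

```bash
python3 -m jog '[{"dx":0,"dy":0,"dz":0,"ax":0,"ay":0,"az":0,"grip":-0.3},{"dx":0,"dy":0,"dz":0,"ax":0,"ay":0,"az":0,"grip":0},{"dx":0,"dy":0,"dz":0,"ax":0,"ay":0,"az":0,"grip":0.2},{"dx":0,"dy":0,"dz":0,"ax":0,"ay":0,"az":0,"grip":0.2},{"dx":0,"dy":0,"dz":0,"ax":0,"ay":0,"az":0,"grip":0.2}]' 40
python3 -c "from h import *;st()"
```

```text
clock: 22.0
position: [0.4054, -0.2244, 0.0333]
ee_rot: [0.0, 0.687, 0.726, -0.0]
contact_force: [0.2, -0.4, -0.2]
width: 0.0511
gripper_force: 0.0
TCPjig [-175.7 -323.3] z 33.3 Fjig [ 0.1 -0.4] Fz -0.2 M [ 0.02 -0.07 -0.  ] w 51.1
```

```bash
python3 -m jog '[{"dx":0,"dy":0,"dz":-0.08,"ax":0,"ay":0,"az":0,"grip":0.2},{"dx":0,"dy":0,"dz":-0.2,"ax":0,"ay":0,"az":0,"grip":0.2},{"dx":0,"dy":0,"dz":-0.35,"ax":0,"ay":0,"az":0,"grip":0.2},{"dx":0,"dy":0,"dz":-0.48,"ax":0,"ay":0,"az":0,"grip":0.2},{"dx":0,"dy":0,"dz":-0.48,"ax":0,"ay":0,"az":0,"grip":0.2}]'
python3 - <<'E'
from h import *
from rig import manip
st();[block() for _ in range(3)]
s=manip.get_state();d=manip.get_image("wrist");np.savez("wrist3.npz",pos=s["position"],rot=s["ee_rot"],**d)
cv2.imwrite("pics/w3.png",d["img"][...,::-1])
# stick outline compare w1: diff of masks by hue in ROI
for f in("wrist1.npz","wrist3.npz"):
    h=cv2.cvtColor(np.load(f)["img"],cv2.COLOR_RGB2HSV)[95:260,280:370];m=cv2.inRange(h,(18,60,140),(28,135,255))
    c=max(cv2.findContours(m,0,2)[0],key=cv2.contourArea);r=cv2.boundingRect(c);a=cv2.minAreaRect(c)
    u,v=a[0][0]+280,a[0][1]+95;print(f,r,a,wray(f,u,v,.018))
E
```

```text
clock: 22.42
position: [0.4091, -0.227, 0.1593]
ee_rot: [0.006, 0.687, 0.726, 0.001]
contact_force: [-0.6, -0.5, 1.6]
width: 0.051
gripper_force: 0.0
TCPjig [-172.5 -326.5] z 159.3 Fjig [-0.7 -0.4] Fz 1.6 M [-0.04 -0.01 -0.08] w 51.0
screws [[245.4, 206.6], [265.5, 201.5]] [[6.6, -61.5], [6.1, -109.9]]
block ctr [  6.4 -85.7] yaw -0.01
screws [[245.5, 206.5], [265.5, 201.5]] [[6.8, -61.8], [6.1, -109.9]]
block ctr [  6.5 -85.8] yaw -0.015
screws [[245.4, 206.4], [265.5, 201.5]] [[7.2, -61.6], [6.1, -109.9]]
block ctr [  6.6 -85.7] yaw -0.022
wrist1.npz (22, 25, 39, 140) ((41.0, 94.5), (139.0, 38.0), 90.0) [ 0.40528005 -0.22658721]
wrist3.npz (17, 20, 39, 145) ((36.0, 92.0), (144.0, 38.0), 90.0) [ 0.40487732 -0.22782876]
```

```bash
python3 -c "
from rig import manip
print(manip.sign_off())"
```

```text
the job is handed in; nothing more can be done
None
```

I handed the job in at about 22.6 s of robot time: the block is against the end stop and on the rail, and the stick stands within about 2 mm of where I found it. While pressing it on, the block turned about 0.25 rad askew before squaring up, and I re-pressed it once at the stop because the heel may have dragged it slightly off the rail. Rail force read about 5 to 7 N during the feed, and feed force peaked at 13 N at the stop.

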